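Find and shim the rocking corner of a jig plate

TASK

The aluminium jig plate rocks at one of its four corners: press down on its corners to find the one that gives, then push the brass shim lying at that corner fully home under it, until its tab meets the edge of the plate, and leave the other three shims where they lie. Finish with your fingers pressing down on that same corner, which must no longer give, and keep pressing there as your program ends. Only press and push: pick nothing up, do not shove the plate out of its place, and leave the other things on the bench alone.

Things in the scene. Friction and masses are not known exactly. Their poses are not given: they have to be found in the camera images.
- jig_plate: Loose aluminium drilling-jig plate, 160 (x) x 240 (y) x 10 mm, 1 kg, with a hole grid and, up to 24 mm above its top, a blue fence and stop block (within 80 mm of the middle in y). Stands on 6 rubber feet, 22 mm across: at the corners and two under the middle. Origin: centre, level with the feet's soles, 5 mm above the bench; underside z +14, top z +24 mm. x away from robot, y left, z up.
- corner_far_left (a point): Point on the plate's top over the far left foot, 20 mm in from both edges, marked by a small dark screw: press here. Feet stand on 5 mm steel discs fixed to the bench, but one corner (any of the four, differs each run) has none: its foot hangs 5 mm up, dips about 5 mm under 4 to 7 N and springs back. The other corners are solid. Axes: the plate's.
- corner_far_right (a point): Point on the plate's top over the far right foot, 20 mm in from both edges, marked by a small dark screw: press here. Feet stand on 5 mm steel discs fixed to the bench, but one corner (any of the four, differs each run) has none: its foot hangs 5 mm up, dips about 5 mm under 4 to 7 N and springs back. The other corners are solid. Axes: the plate's.
- corner_near_left (a point): Point on the plate's top over the near left foot, 20 mm in from both edges, marked by a small dark screw: press here. Feet stand on 5 mm steel discs fixed to the bench, but one corner (any of the four, differs each run) has none: its foot hangs 5 mm up, dips about 5 mm under 4 to 7 N and springs back. The other corners are solid. Axes: the plate's.
- corner_near_right (a point): Point on the plate's top over the near right foot, 20 mm in from both edges, marked by a small dark screw: press here. Feet stand on 5 mm steel discs fixed to the bench, but one corner (any of the four, differs each run) has none: its foot hangs 5 mm up, dips about 5 mm under 4 to 7 N and springs back. The other corners are solid. Axes: the plate's.
- shim_far_left: Loose brass slotted shim flat on the bench outside the far left corner: fork 36 wide, 4.6 thick, 46 mm long, with an upturned tab (36 wide, 26 high, 4 thick) at its outer end. Origin: foot of the middle of the tab's outer face. x: from tab along the prongs, inwards under the plate; z up. Pushed at the tab it slides under a hanging foot till the tab meets the plate's edge; a disc would stop it.
- shim_far_right: Loose brass slotted shim flat on the bench outside the far right corner: fork 36 wide, 4.6 thick, 46 mm long, with an upturned tab (36 wide, 26 high, 4 thick) at its outer end. Origin: foot of the middle of the tab's outer face. x: from tab along the prongs, inwards under the plate; z up. Pushed at the tab it slides under a hanging foot till the tab meets the plate's edge; a disc would stop it.
- shim_near_left: Loose brass slotted shim flat on the bench outside the near left corner: fork 36 wide, 4.6 thick, 46 mm long, with an upturned tab (36 wide, 26 high, 4 thick) at its outer end. Origin: foot of the middle of the tab's outer face. x: from tab along the prongs, inwards under the plate; z up. Pushed at the tab it slides under a hanging foot till the tab meets the plate's edge; a disc would stop it.
- shim_near_right: Loose brass slotted shim flat on the bench outside the near right corner: fork 36 wide, 4.6 thick, 46 mm long, with an upturned tab (36 wide, 26 high, 4 thick) at its outer end. Origin: foot of the middle of the tab's outer face. x: from tab along the prongs, inwards under the plate; z up. Pushed at the tab it slides under a hanging foot till the tab meets the plate's edge; a disc would stop it.
- slot_far_left (a point): Point of the far left shim on which the foot should stand, 24 mm along the shim's x from the tab's outer face, at the top of the 4.6 mm fork. It lies straight below point corner_far_left when that shim is home.
- slot_far_right (a point): Point of the far right shim on which the foot should stand, 24 mm along the shim's x from the tab's outer face, at the top of the 4.6 mm fork. It lies straight below point corner_far_right when that shim is home.
- slot_near_left (a point): Point of the near left shim on which the foot should stand, 24 mm along the shim's x from the tab's outer face, at the top of the 4.6 mm fork. It lies straight below point corner_near_left when that shim is home.
- slot_near_right (a point): Point of the near right shim on which the foot should stand, 24 mm along the shim's x from the tab's outer face, at the top of the 4.6 mm fork. It lies straight below point corner_near_right when that shim is home.
- block_plane: Bystander: wooden block plane, 52 x 150 x 80 mm, behind the plate. Origin: centre of its underside.
- glue_bottle: Bystander: white glue bottle with an orange nozzle, 163 mm high, behind the plate. Origin: centre of its underside.
- spirit_level: Bystander: grey spirit level, 46 x 400 x 21 mm, lying to the right of the plate. Origin: centre of its underside.
- tape_measure: Bystander: black tape measure, 94 x 139 x 41 mm, to the left in front. Origin: centre of its underside.
- hammer: Bystander: hammer, 270 mm long, to the left. Origin: centre of its underside.
There are look-alikes about, which are no part of the job. Leave any black look-alike of the shim_far_right alone. What is shaped like the shim_far_left but black is not meant.

How it is judged:
By the outcome, as a careful person would: the job done as asked, in the order asked, and still so for the second after the job is handed in, while the arm keeps its last pose, push and grip.
It also fails if it takes over 64 s, if anything falls off the work surface, if the arm or the gripper's body presses on something with over 40 N, if the wrist force passes 120 N, or if a joint passes its speed limit or range.

ROBOT

A 7-joint arm with a two-finger parallel gripper is mounted at the origin on the work surface; the furniture and walls round the work are solid. World frame = base frame: x ahead of the robot, y to its left, z up, the work surface at z = 0. Lengths are in m, angles in degrees, forces in N, time in s.
With the tool pointing down it reaches from about 0.425 to 0.975 m from the base axis. Payload 16.7 kg.
Tool frame: the origin (TCP) lies on the centre line of the jaws, within the pads' length; the fingertips stand 17 mm ahead of it and the grasp point (between the pads) lies 2 mm behind it (robot.tips_ahead is the distance from the TCP to the fingertips, in m); z points along the fingers, y is the direction in which the jaws open and shut (so a half turn about z gives the same grasp; the last joint's range is limited). The gripper opens to 85 mm and grips with 20 to 120 N. Pads are 22 mm wide; open, the fingers measure 114 mm over their backs; the gripper's body (76 mm by 85 mm) begins 54 mm behind the grasp point. The pads swing forward as they close: fully open they stand 13 mm farther back than shut.
Start: joints at [65.518, 24.414, 4.234, 92.017, -1.954, 63.644, -3.845], TCP at [0.185, -0.649, 0.248] pointing down, gripper open.
Joint ranges: [-163.25, 163.25], [-28.42, 122.38], [-70.27, 78.77], [12.13, 141.07], [-58.53, 238.53], [9.26, 117.41], [-156.51, 156.51]. Speed limits (degrees/s): [108.29, 108.29, 136.94, 136.94, 172.46, 172.46, 172.46].

INTERFACE

Orientations are given as [roll, pitch, yaw] about the fixed x, y, z axes, in that order (R = Rz(yaw) Ry(pitch) Rx(roll)).
In Python, from station import robot gives the robot as it stands.
- The arm moves only by the shell command python3 -m crank 'ROWS' [FORCE]. ROWS is a JSON object of lists of equal length, an entry for each row: "dp": the shift along the world's x, y, z in m, a list of three; "twist": the turn, a rotation vector about the world's x, y, z in degrees, a list of three; "claw": the closure, from 0 (fully open) to 1 (shut). In form: {"dp": [[tx, ty, tz], ...], "twist": [[ax, ay, az], ...], "claw": [claw, ...]}. A call has exactly 10 rows; each row shifts and turns the pose as measured when the row begins; what a row does not reach is not made up. A row lasts 1/8 s, in which the tool goes at most 62.5 mm and 10.7 degrees, less where a joint would pass 70% of its speed; a pose out of reach is approached as far as the arm can. A call with a gripper value outside its range is refused whole. The fingers move at their own pace and stop on an object; FORCE is the grip in N (left out, the last holds). Time passes only in rows, so rows that do not move let the fingers close, or fill a call up. It gives the time, the measured TCP pose, the force and the opening at its end, in the units of the state.
- robot.observe(): the state, without advancing time (a new reading comes with each control period).
- robot.get_image(name): name is "scene" or "top" or "wrist"; returns a dict with "img" (480x640x3 uint8, red, green, blue), "K" (3x3 intrinsics, pixels), "eye" and "rotation" of the camera in the world; the wrist camera has in their place "T_tool_cam" (4x4, takes a point from camera to tool coordinates, whose origin is the TCP and whose axes are the flange's). Camera axes: x right, y down, z forward; pixel columns grow to the right and rows downward; lengths in m; the calibration is good to about 2 mm. A picture is of the moment at which its call begins: read the wrist's pose just before it. There is no depth.
- robot.sign_off(): hands the job in, once; it reports no verdict.
Trained networks look in a picture, given as the dict that the camera call returned (one of the last four; its "shot" number tells which), for a name from the list of things; names that differ only in an ending like _2 or _b are one class to them, and where a whole thing is asked for, a point or a joint stands for the part that bears it (a point fixed in the world has none). Each returns a list of dicts, best first, with "confidence" (0 to 1); they miss things now and then, are a little off and sometimes report something else, mostly with a low value. They report only what shows in the picture. A call takes as long as a camera call. They do not tell look-alikes from the thing itself.
- robot.trace(picture, name): "mask" (480x640 bool, what is visible of it) and "box" ([left, top, right, bottom] in pixels, round what is visible of it).
The state is a dict: "t": time; "qpos": joint angles; "dq": joint speeds; "tau": joint torques, N m; "ee_pos": TCP position; "ee_rot": TCP orientation; "wrist_force": force on the tool from outside, world axes, zero at the start; "torque": the same for the moment, N m; "width": finger opening in m.
Only numpy, scipy, OpenCV 4.12 (cv2) and the standard library are available. Lean on these libraries where they do the work, as an engineer would, in place of code of your own. Each camera call takes 0.05 s, during which the arm holds its last target.

## Working session

There is one attempt and no reset: what is moved stays moved. The work goes in short steps, Python scripts to look and compute and a shell command to move; the robot and the scene stay as the last step left them, time stands still between calls to the robot, and variables do not carry over. Pictures are saved under pics/ and viewed, and the job is handed in when it is done.

```bash
mkdir -p pics; ls; cat > h.py <<'E'
import numpy as np, cv2
from station import robot
def save(p,n):
    cv2.imwrite('pics/'+n+'.png', cv2.cvtColor(p['img'],cv2.COLOR_RGB2BGR))
def ray(p,u,v):
    K=np.array(p['K']);R=np.array(p['rotation']);e=np.array(p['eye'])
    d=R@np.linalg.inv(K)@np.array([u,v,1.]);return e,d
def onz(p,u,v,z):
    e,d=ray(p,u,v);return e+d*(z-e[2])/d[2]
def proj(p,X):
    K=np.array(p['K']);R=np.array(p['rotation']);e=np.array(p['eye'])
    c=K@(R.T@(np.array(X)-e));return c[:2]/c[2]
E
python3 - <<'E'
from h import *
s=robot.observe();print(s['t'],s['ee_pos'],s['ee_rot'],s['wrist_force'],s['width'],robot.tips_ahead)
for n in('top','scene'):
    p=robot.get_image(n);save(p,n+'0');print(p['eye'],np.array(p['rotation']).round(3).tolist(),p['K'])
    for k in ['jig_plate','shim_far_left','shim_far_right','shim_near_left','shim_near_right']:
        r=robot.trace(p,k);print(k,[(round(a['confidence'],2),[round(x) for x in a['box']]) for a in r])
E
```

```text
pics
0.0 [ 0.18496725 -0.64874872  0.24757411] [-1.79923865e+02  4.79381400e-03  1.59132171e+01] [-0.46506201 -0.50662747 -0.63378197] 0.085377332222579 0.017
[ 0.41017674 -0.04995851  1.29690242] [-173.595, 1.684, -89.164] [[452.1697386    0.         321.63177057]
 [  0.         452.1697386  244.71505467]
 [  0.           0.           1.        ]]
jig_plate [(0.8, [255, 216, 345, 286]), (0.23, [323, 161, 378, 198])]
shim_far_left [(0.67, [203, 254, 220, 266]), (0.66, [240, 234, 258, 248])]
shim_far_right [(0.65, [373, 274, 392, 294]), (0.53, [398, 240, 414, 257]), (0.44, [340, 212, 356, 229])]
shim_near_left [(0.48, [240, 273, 263, 289])]
shim_near_right [(0.45, [347, 256, 369, 269])]
[-0.57701951 -0.80379537  0.82641174] [-119.231, 0.957, -55.901] [[460.43388581   0.         313.68541734]
 [  0.         460.43388581 237.95612329]
 [  0.           0.           1.        ]]
jig_plate [(0.9, [253, 229, 332, 263])]
shim_far_left [(0.63, [258, 226, 264, 237]), (0.53, [225, 230, 240, 239]), (0.53, [320, 258, 337, 270])]
shim_far_right [(0.5, [336, 244, 346, 252]), (0.45, [331, 278, 345, 284]), (0.44, [360, 263, 376, 274])]
shim_near_left [(0.63, [240, 243, 254, 248])]
shim_near_right [(0.39, [318, 258, 344, 273])]
```

```bash
python3 - <<'E'
s=open('h.py').read()
s=s.replace("R=np.array(p['rotation'])","R=rot(p)").replace("def ray","from scipy.spatial.transform import Rotation as Ro\ndef rot(p):\n    return Ro.from_euler('xyz',p['rotation'],degrees=True).as_matrix()\ndef ray",1)
open('h.py','w').write(s)
import cv2
a=cv2.imread('pics/top0.png');cv2.imwrite('pics/top0c.png',cv2.resize(a[130:330,170:430],None,fx=3,fy=3,interpolation=cv2.INTER_CUBIC))
E
```

```text
(no output)
```

View pics/top0.png

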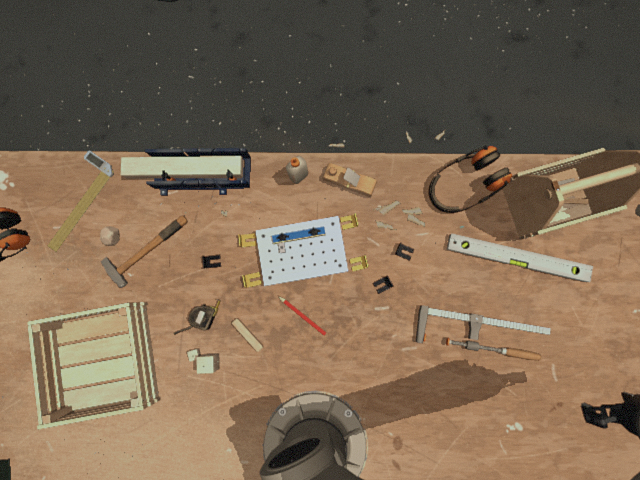

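View pics/top0c.png

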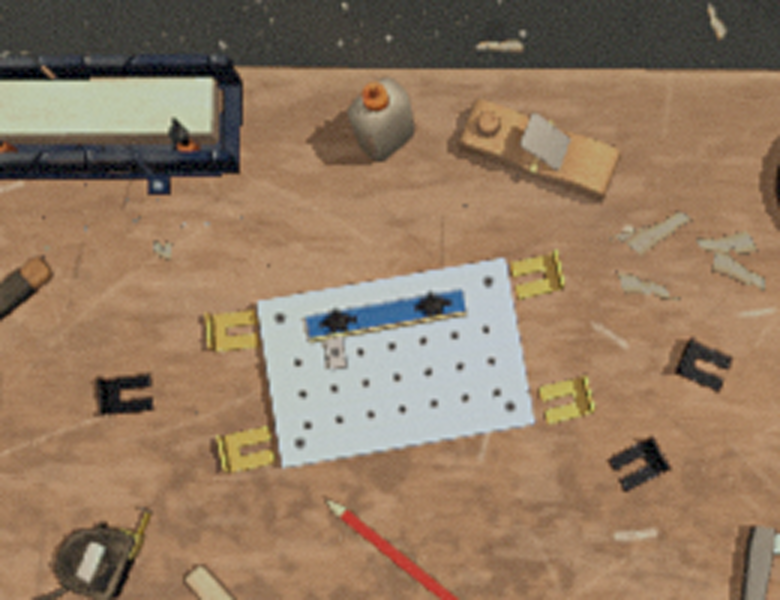

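View pics/scene0.png

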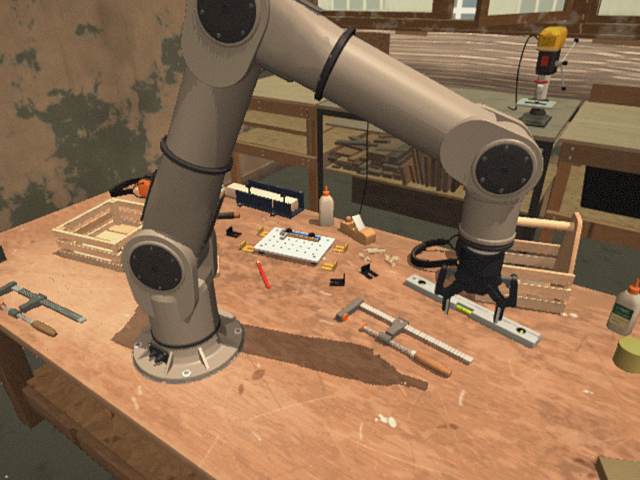

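```bash
python3 - <<'E'
from h import *
p=robot.get_image('top')
c={'FL':(280,318),'FR':(488,281),'NL':(300,443),'NR':(510,406)}
P={}
for k,(u,v) in c.items():
    P[k]=onz(p,170+(u-1)/3,130+(v-1)/3,.029);print(k,P[k].round(4))
m=sum(P.values())/4
d=(P['FL']-P['FR'])+(P['NL']-P['NR']);print('c',m,'yaw',np.degrees(np.arctan2(-d[0],d[1])))
print([np.linalg.norm(P[a]-P[b]).round(4) for a,b in(('FL','FR'),('NL','NR'),('FL','NL'),('FR','NR'))])
t={'FL':(207,332),'FR':(557,271),'NL':(222,452),'NR':(587,396)}
for k,(u,v) in t.items(): print('tab',k,onz(p,170+(u-1)/3,130+(v-1)/3,.02).round(4))
E
```

```text
FL [0.576  0.1564 0.029 ]
FR [ 0.6134 -0.0401  0.029 ]
NL [0.4582 0.1341 0.029 ]
NR [ 0.4953 -0.062   0.029 ]
c [0.53571408 0.04708915 0.029     ] yaw 10.751653337366587
[np.float64(0.2), np.float64(0.1997), np.float64(0.1199), np.float64(0.1201)]
tab FL [0.563  0.2274 0.02  ]
tab FR [ 0.6251 -0.1055  0.02  ]
tab NL [0.449  0.2091 0.02  ]
tab NR [ 0.5063 -0.1344  0.02  ]
```

```bash
python3 -m crank '{"dp":[[0.031,0.053,0],[0.031,0.053,0],[0.031,0.053,0],[0.031,0.053,0],[0.031,0.053,0],[0.031,0.053,0],[0.031,0.053,-0.005],[0.031,0.053,-0.01],[0.031,0.053,-0.01],[0.02,0.04,0]],"twist":[[0,0,-0.5],[0,0,-0.5],[0,0,-0.5],[0,0,-0.5],[0,0,-0.5],[0,0,-0.5],[0,0,-0.5],[0,0,-0.5],[0,0,-0.5],[0,0,-0.5]],"claw":[1,1,1,1,1,1,1,1,1,1]}' 30; python3 - <<'E'
from h import *
s=robot.observe();print(s)
p=robot.get_image('wrist');save(p,'w1');print(p['T_tool_cam'],p['K'])
p=robot.get_image('scene');save(p,'s1')
E
```

```text
t: 1.9
ee_pos: [0.4855, -0.1238, 0.225]
ee_rot: [179.7, -0.2, 10.4]
wrist_force: [-0.3, -1.2, -0.5]
width: 0.0002
{'t': 1.9, 'qpos': array([ 21.6663968 ,  10.31044774, -16.58058704, 114.74436308,
         3.87409166,  55.15190781, -76.45388137]), 'dq': array([-28.83412522,   6.15834896, -13.37626761,  -8.19729633,
         5.36538441,   2.3866382 , -49.51617653]), 'tau': array([  4.88878816, -64.83349085,  -1.62507445, -40.23245215,
        -0.43106549,  -0.33055362,   2.362829  ]), 'ee_pos': array([ 0.48552583, -0.12377763,  0.22502337]), 'ee_rot': array([179.68399442,  -0.19601423,  10.40878239]), 'wrist_force': array([-0.30574205, -1.15492763, -0.47556693]), 'torque': array([-0.03633593,  0.01100044, -0.02640643]), 'width': 0.00021560085231056073}
[[-1.61235824e-04 -9.63062085e-01 -2.69279400e-01  6.87841251e-02]
 [ 9.99999902e-01 -2.66181652e-04  3.53215466e-04  3.35473333e-05]
 [-4.11845659e-04 -2.69279317e-01  9.63062033e-01 -1.24941294e-01]
 [ 0.00000000e+00  0.00000000e+00  0.00000000e+00  1.00000000e+00]] [[409.71773413   0.         324.05444868]
 [  0.         409.71773413 237.07551253]
 [  0.           0.           1.        ]]
```

View pics/w1.png

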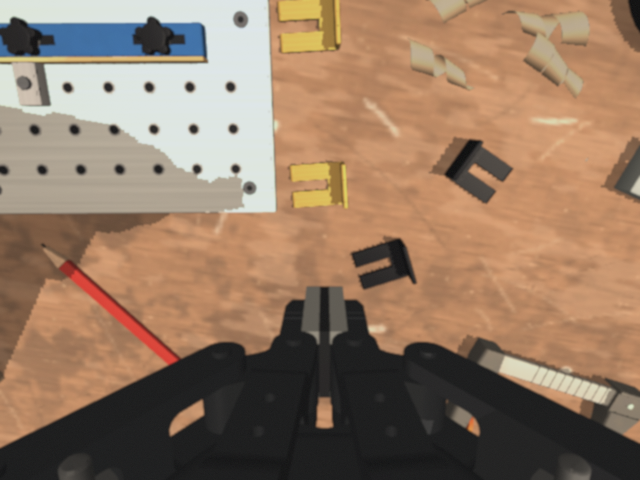

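View pics/s1.png

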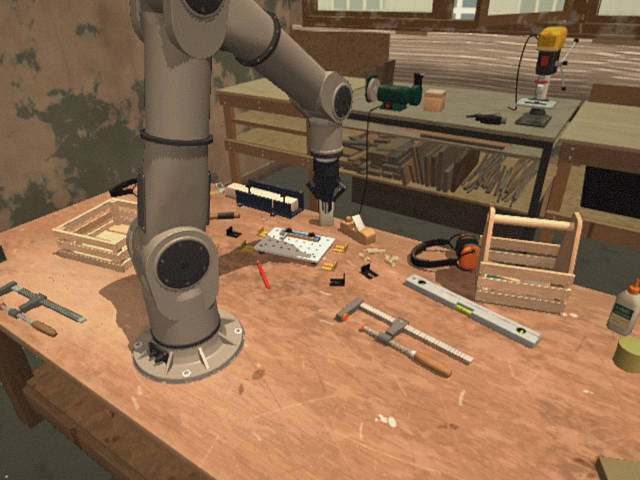

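```bash
cat >> h.py <<'E'
def wristcam(p,s):
    T=np.array(p['T_tool_cam']);R=Ro.from_euler('xyz',s['ee_rot'],degrees=True).as_matrix()
    q=dict(p);q['eye']=np.array(s['ee_pos'])+R@T[:3,3]
    q['rotation']=Ro.from_matrix(R@T[:3,:3]).as_euler('xyz',degrees=True);return q
E
python3 - <<'E'
from h import *
s=robot.observe();p=robot.get_image('wrist');save(p,'w2');q=wristcam(p,s)
print(s['ee_pos'],s['ee_rot'],s['wrist_force'])
for n,u,v,z in (('FR',240,19,.029),('NR',249,188,.029),('FRtab',340,25,.026),('NRtab',347,185,.026)):print(n,onz(q,u,v,z).round(4))
E
cmp pics/w1.png pics/w2.png
```

```text
[ 0.48674313 -0.12137252  0.22547403] [179.73164256  -0.27220884  10.69535599] [-0.68164479 -0.28839596  0.87885492]
FR [ 0.6139 -0.0378  0.029 ]
NR [ 0.4957 -0.0606  0.029 ]
FRtab [ 0.624  -0.1083  0.026 ]
NRtab [ 0.5119 -0.1363  0.026 ]
pics/w1.png pics/w2.png differ: byte 44, line 3
```

```bash
python3 -m crank '{"dp":[[0.005,0.03,0],[0.004,0.03,-0.02],[0,0,-0.04],[0,0,-0.04],[0,0,-0.04],[0,0,-0.015],[0,0,-0.005],[0,0,0],[0,0,0],[0,0,0]],"twist":[[0,0,0],[0,0,0],[0,0,0],[0,0,0],[0,0,0],[0,0,0],[0,0,0],[0,0,0],[0,0,0],[0,0,0]],"claw":[1,1,1,1,1,1,1,1,1,1]}'; python3 - <<'E'
from h import *
s=robot.observe();p=robot.get_image('wrist');save(p,'w3')
for i in range(4):
  s=robot.observe();print(s['ee_pos'],s['ee_rot'],s['wrist_force']);robot.get_image('wrist')
E
```

```text
t: 3.3
ee_pos: [0.4963, -0.0703, 0.0663]
ee_rot: [179.4, -0.7, 10.0]
wrist_force: [-0.0, 0.1, 0.1]
width: -0.0001
[ 0.49630192 -0.0702724   0.06628606] [179.35934591  -0.65965279  10.03867348] [0.12169385 0.20463675 0.86310847]
[ 0.49615739 -0.07022738  0.06610238] [179.3644468   -0.64346098  10.04212383] [1.20833277 0.73298994 0.76323023]
[ 0.49599714 -0.07020978  0.06588608] [179.37175693  -0.62154141  10.04214345] [ 0.53801745 -0.63709714  0.55878686]
[ 0.4958942  -0.07017003  0.06573154] [179.37910359  -0.60537576  10.04033786] [-0.23945731 -0.44215832 -0.70193669]
```

View pics/w3.png

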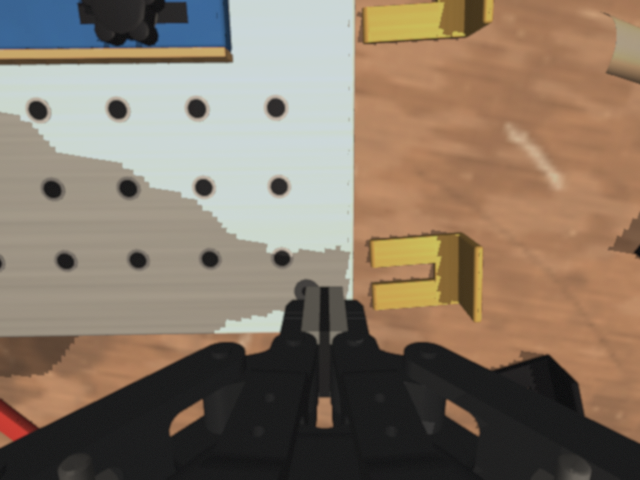

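```bash
python3 -m crank '{"dp":[[0,0.009,0],[0,0,0],[0,0,-0.008],[0,0,-0.005],[0,0,0],[0,0,-0.003],[0,0,-0.003],[0,0,-0.003],[0,0,-0.003],[0,0,0]],"twist":[[0,0,0.6],[0,0,0],[0,0,0],[0,0,0],[0,0,0],[0,0,0],[0,0,0],[0,0,0],[0,0,0],[0,0,0]],"claw":[1,1,1,1,1,1,1,1,1,1]}'; python3 - <<'E'
from h import *
for i in range(3):
  s=robot.observe();print(s['ee_pos'],s['ee_rot'],s['wrist_force'],s['torque']);robot.get_image('wrist')
E
```

```text
t: 4.8
ee_pos: [0.4951, -0.0613, 0.0418]
ee_rot: [179.3, -0.5, 10.6]
wrist_force: [-5.9, 0.9, 10.0]
width: -0.0002
[ 0.49509996 -0.06128894  0.04183398] [179.25525958  -0.49017664  10.63639221] [-5.88057455  0.85082679 10.03979402] [0.31682133 1.20480981 0.00773092]
[ 0.49507545 -0.06131517  0.04167804] [179.25855117  -0.49254425  10.6385243 ] [-7.20123138  1.548979   19.25838014] [ 0.27544479  1.57410294 -0.03734398]
[ 0.49507625 -0.06130732  0.04156419] [179.26307522  -0.49184807  10.63705078] [-8.97049223  0.46032703 25.76489655] [ 0.28661017  1.91796728 -0.00760598]
```

```bash
python3 -m crank '{"dp":[[0,0,0.003],[0,0,0],[0,0,0],[0,0,0],[0,0,0],[0,0,0],[0,0,0],[0,0,0],[0,0,0],[0,0,0]],"twist":[[0,0,0],[0,0,0],[0,0,0],[0,0,0],[0,0,0],[0,0,0],[0,0,0],[0,0,0],[0,0,0],[0,0,0]],"claw":[1,1,1,1,1,1,1,1,1,1]}'; python3 - <<'E'
from h import *
for i in range(3):
  s=robot.observe();print(s['ee_pos'],s['ee_rot'],s['wrist_force'],s['torque']);robot.get_image('wrist')
E
python3 -m crank '{"dp":[[0,0,0.003],[0,0,0],[0,0,0],[0,0,0],[0,0,0.03],[0,0,0.03],[0,0,0.03],[0,0,0],[0,0,0],[0,0,0]],"twist":[[0,0,0],[0,0,0],[0,0,0],[0,0,0],[0,0,0],[0,0,0],[0,0,0],[0,0,0],[0,0,0],[0,0,0]],"claw":[1,1,1,1,1,1,1,1,1,1]}'; python3 - <<'E'
from h import *
s=robot.observe();print(s['ee_pos'],s['ee_rot'])
p=robot.get_image('wrist');save(p,'w4')
E
```

```text
t: 6.2
ee_pos: [0.4954, -0.061, 0.0449]
ee_rot: [179.3, -0.5, 10.6]
wrist_force: [-1.1, 0.8, 4.6]
width: 0.0001
[ 0.49539371 -0.06098847  0.04489562] [179.26297094  -0.53948103  10.6485847 ] [-1.08262615  0.80504173  4.64322463] [ 0.13133553  0.29837062 -0.02216313]
[ 0.49541309 -0.06098857  0.04489525] [179.26454746  -0.54195681  10.64183807] [-2.05150109  0.69484067  3.4648551 ] [0.19004173 0.32899314 0.01024616]
[ 0.49539914 -0.06100845  0.04488598] [179.26213392  -0.53874812  10.64424275] [-2.68281958  0.06302285  3.85578688] [0.12813779 0.30002167 0.01495998]
t: 7.6
ee_pos: [0.494, -0.0611, 0.1387]
ee_rot: [179.3, -0.4, 10.6]
wrist_force: [-0.3, -0.2, -1.4]
width: 0.0
[ 0.49402657 -0.06109671  0.13874166] [179.31308743  -0.37090723  10.64849154]
```

View pics/w4.png

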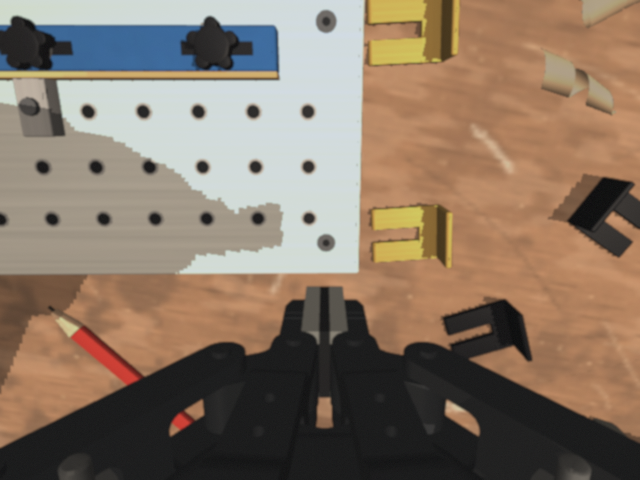

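```bash
python3 -m crank '{"dp":[[0.03,0.006,0],[0.03,0.006,0],[0.03,0.006,0],[0.03,0.006,0],[0.007,0.001,-0.03],[0,0,-0.03],[0,0,-0.01],[0,0,-0.005],[0,0,0],[0,0,0]],"twist":[[0,0,0],[0,0,0],[0,0,0],[0,0,0],[0,0,0],[0,0,0],[0,0,0],[0,0,0],[0,0,0],[0,0,0]],"claw":[1,1,1,1,1,1,1,1,1,1]}'; python3 - <<'E'
from h import *
s=robot.observe();print(s['ee_pos'],s['ee_rot'],s['wrist_force'])
E
```

```text
t: 8.9
ee_pos: [0.6231, -0.035, 0.0573]
ee_rot: [179.4, 0.0, 10.7]
wrist_force: [-0.5, -0.5, -0.2]
width: -0.0001
[ 0.62311859 -0.03495355  0.05726649] [1.79397674e+02 1.18609641e-02 1.06534605e+01] [-0.48010982 -0.46385219 -0.1529386 ]
```

```bash
python3 -m crank '{"dp":[[-0.009,-0.004,0],[0,0,0],[0,0,-0.008],[0,0,-0.001],[0,0,-0.002],[0,0,-0.002],[0,0,-0.002],[0,0,0],[0,0,0],[0,0,0]],"twist":[[0,0,0],[0,0,0],[0,0,0],[0,0,0],[0,0,0],[0,0,0],[0,0,0],[0,0,0],[0,0,0],[0,0,0]],"claw":[1,1,1,1,1,1,1,1,1,1]}'; python3 - <<'E'
from h import *
s=robot.observe();print(s['ee_pos'],s['ee_rot'],s['wrist_force'])
E
python3 -m crank '{"dp":[[0,0,-0.002],[0,0,-0.002],[0,0,-0.002],[0,0,-0.001],[0,0,0],[0,0,0],[0,0,0],[0,0,0],[0,0,0],[0,0,0]],"twist":[[0,0,0],[0,0,0],[0,0,0],[0,0,0],[0,0,0],[0,0,0],[0,0,0],[0,0,0],[0,0,0],[0,0,0]],"claw":[1,1,1,1,1,1,1,1,1,1]}'; python3 - <<'E'
from h import *
s=robot.observe();print(s['ee_pos'],s['ee_rot'],s['wrist_force'])
E
```

```text
t: 10.15
ee_pos: [0.6144, -0.0394, 0.0464]
ee_rot: [179.3, -0.1, 10.6]
wrist_force: [-0.2, 0.2, -0.8]
width: -0.0004
[ 0.61443897 -0.03939796  0.04637175] [ 1.79279778e+02 -1.26521957e-01  1.06248151e+01] [-0.15238911  0.23941435 -0.80196131]
t: 11.4
ee_pos: [0.6146, -0.0393, 0.0461]
ee_rot: [179.1, -0.1, 10.6]
wrist_force: [-2.1, 0.5, 6.4]
width: -0.0002
[ 0.61461251 -0.03928801  0.04614361] [ 1.79143356e+02 -9.99728182e-02  1.05817294e+01] [-2.13023975  0.46099223  6.40579835]
```

```bash
python3 -m crank '{"dp":[[0,0,-0.003],[0,0,-0.003],[0,0,-0.002],[0,0,0],[0,0,0],[0,0,0],[0,0,0],[0,0,0],[0,0,0],[0,0,0]],"twist":[[0,0,0],[0,0,0],[0,0,0],[0,0,0],[0,0,0],[0,0,0],[0,0,0],[0,0,0],[0,0,0],[0,0,0]],"claw":[1,1,1,1,1,1,1,1,1,1]}'; python3 - <<'E'
from h import *
s=robot.observe();print(s['ee_pos'],s['ee_rot'],s['wrist_force'])
E
```

```text
t: 12.65
ee_pos: [0.6148, -0.0393, 0.0461]
ee_rot: [179.0, -0.1, 10.5]
wrist_force: [-2.2, 0.4, 5.9]
width: 0.0001
[ 0.61475094 -0.03926205  0.04613607] [ 1.78988452e+02 -6.15720171e-02  1.05265354e+01] [-2.15526554  0.39541274  5.90502995]
```

```bash
python3 - <<'E'
from h import *
p=robot.get_image('top')
for n,u,v,z in (('A',655,455,.015),('A prongs',615,475,.0),('Ain',610,460,0),('B',690,357,.015),('B',725,380,.0)):print(n,onz(p,170+(u-1)/3,130+(v-1)/3,z).round(4))
T=np.array(robot.get_image('wrist')['T_tool_cam'])
s=dict(ee_pos=[.49403,-.0611,.13874],ee_rot=[179.313,-.371,10.648])
q=wristcam(dict(T_tool_cam=T,K=[[409.7177,0,324.054],[0,409.7177,237.0755],[0,0,1]]),s)
for n,u,v,z in (('screw',326,243,.029),('tabtop far',448,208,.026),('tabtop near',452,264,.026),('prong tip far',371,210,.0046),('prong tip near',372,262,.0046),('plate edge near',357,272,.029),('plate edge far',363,60,.029),('Atab top',505,300,.026),('Atab top n',531,358,.026),('Bt',560,215,.026)):print(n,onz(q,u,v,z).round(4))
E
```

```text
A [ 0.4519 -0.1987  0.015 ]
A prongs [ 0.433  -0.1626  0.    ]
Ain [ 0.4471 -0.1578  0.    ]
B [ 0.5448 -0.2318  0.015 ]
B [ 0.5247 -0.267   0.    ]
screw [ 0.4947 -0.0636  0.029 ]
tabtop far [ 0.5282 -0.131   0.026 ]
tabtop near [ 0.4947 -0.1427  0.026 ]
prong tip far [ 0.5149 -0.0898  0.0046]
prong tip near [ 0.4804 -0.098   0.0046]
plate edge near [ 0.48   -0.0856  0.029 ]
plate edge far [ 0.598  -0.0642  0.029 ]
Atab top [ 0.4775 -0.1822  0.026 ]
Atab top n [ 0.4408 -0.2115  0.026 ]
Bt [ 0.5363 -0.1982  0.026 ]
```

```bash
python3 - <<'E'
import cv2
a=cv2.imread('pics/w4.png');cv2.imwrite('pics/w4c.png',cv2.resize(a[180:300,300:500],None,fx=4,fy=4,interpolation=cv2.INTER_CUBIC))
E
```

```text
(no output)
```

View pics/w4c.png

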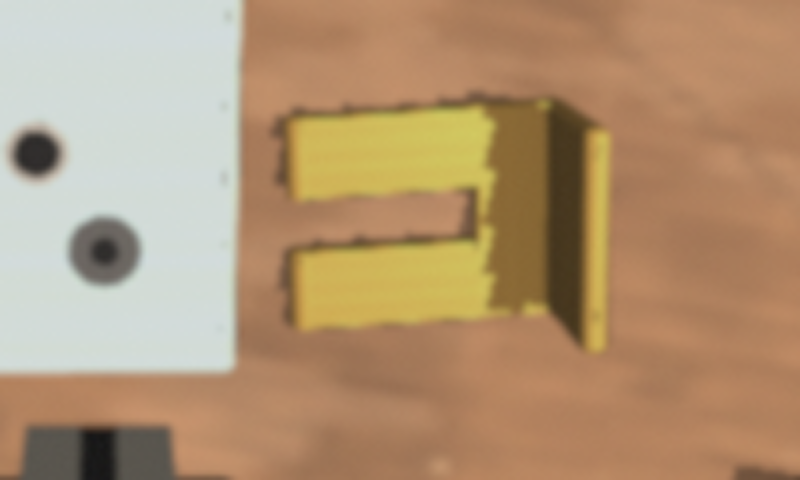

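```bash
python3 - <<'E'
from h import *
T=np.array(robot.get_image('wrist')['T_tool_cam'])
s=dict(ee_pos=[.49403,-.0611,.13874],ee_rot=[179.313,-.371,10.648])
q=wristcam(dict(T_tool_cam=T,K=[[409.7177,0,324.054],[0,409.7177,237.0755],[0,0,1]]),s)
f=lambda u,v,z:onz(q,300+u/4,180+v/4,z)
ed=f(243,5,.029)-f(236,370,.029); yaw=np.degrees(np.arctan2(ed[1],ed[0]));print('yaw',yaw)
a=np.radians(yaw);X=np.array([np.cos(a),np.sin(a),0]);Y=np.array([-X[1],X[0],0])
c=f(104,251,.029);print(c)
for n,u,v,z in (('tip far',288,113,.0046),('tip near',297,329,.0046),('base in far',548,98,.0046),('base in near',546,313,.0046),('tabt far out',609,130,.026),('tabt near out',606,350,.026),('tabt far in',585,130,.026),('edge',238,251,.029),('slot end far',475,190,.0046),('slot end near',475,238,.0046)):
    d=f(u,v,z)-c;print(n,'x',round(d@X*1e3,1),'y',round(d@Y*1e3,1))
E
```

```text
yaw 10.884887291332033
[ 0.49485386 -0.06358098  0.029     ]
tip far x 15.9 y -30.1
tip near x -20.8 y -32.6
base in far x 18.1 y -72.1
base in near x -18.4 y -74.2
tabt far out x 17.3 y -75.2
tabt near out x -17.4 y -77.5
tabt far in x 17.3 y -71.7
edge x -0.2 y -20.0
slot end far x 2.9 y -61.1
slot end near x -5.3 y -61.6
```

```bash
python3 -m crank '{"dp":[[0,0,0.03],[0,0,0.04],[-0.025,-0.03,0],[-0.025,-0.03,0],[-0.025,-0.03,0],[-0.02,-0.025,0],[0,0,0],[0,0,0],[0,0,0],[0,0,0]],"twist":[[0,0,0],[0,0,0],[0.4,0,0.1],[0.4,0,0.1],[0.1,0,0.1],[0,0,0],[0,0,0],[0,0,0],[0,0,0],[0,0,0]],"claw":[1,1,1,1,1,1,1,1,1,1]}'; python3 - <<'E'
from h import *
s=robot.observe();print(s['ee_pos'],s['ee_rot'],s['wrist_force'])
p=robot.get_image('wrist');save(p,'w5')
E
```

```text
t: 14.05
ee_pos: [0.5174, -0.1551, 0.1158]
ee_rot: [-180.0, -0.1, 11.0]
wrist_force: [-0.0, 0.3, -0.9]
width: -0.0001
[ 0.51736896 -0.15510811  0.11576971] [-1.79992557e+02 -1.46941173e-01  1.10051969e+01] [-0.0473211   0.28429139 -0.9487947 ]
```

View pics/w5.png

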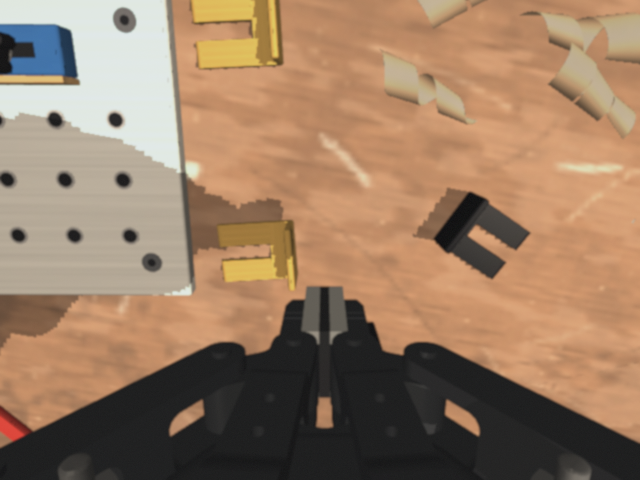

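```bash
python3 - <<'E'
from h import *
s=robot.observe();p=robot.get_image('wrist');q=wristcam(p,s)
a=np.radians(10.8);X=np.array([np.cos(a),np.sin(a),0]);Y=np.array([-X[1],X[0],0])
c=onz(q,151.5,262,.029);print('corner',c,s['ee_pos'])
for n,u,v,z in (('tabfar',294,221,.026),('tabnear',297,288,.026),('tip',218,225,.0046),('tipn',223,281,.0046),('B',433,237,.026),('edge',188,250,.029)):
    w=onz(q,u,v,z);d=w-c;e=w-np.array(s['ee_pos']);print(n,w.round(4),(d@X*1e3).round(1),(d@Y*1e3).round(1),'from tcp',(e@X*1e3).round(1),(e@Y*1e3).round(1))
e=c-np.array(s['ee_pos']);print('corner from tcp',e@X,e@Y)
E
```

```text
corner [ 0.49523512 -0.06354476  0.029     ] [ 0.51740849 -0.1550726   0.11579679]
tabfar [ 0.532  -0.1359  0.026 ] 22.5 -77.9 from tcp 17.9 16.1
tabnear [ 0.4941 -0.1442  0.026 ] -16.2 -79.0 from tcp -20.9 15.1
tip [ 0.5157 -0.0914  0.0046] 14.9 -31.2 from tcp 10.3 62.9
tipn [ 0.4809 -0.0988  0.0046] -20.6 -31.9 from tcp -25.3 62.1
B [ 0.5376 -0.2117  0.026 ] 13.8 -153.4 from tcp 9.2 -59.4
edge [ 0.5059 -0.0824  0.029 ] 6.9 -20.5 from tcp 2.3 73.6
corner from tcp -0.0046300134038933 0.09406150330906851
```

```bash
python3 -m crank '{"dp":[[-0.002,-0.0115,0],[0,0,0],[0,0,-0.03],[0,0,-0.03],[0,0,-0.02],[0,0,-0.005],[0,0,0],[0,0,0],[0,0,0],[0,0,0]],"twist":[[0,0,0],[0,0,0],[0,0,0],[0,0,0],[0,0,0],[0,0,0],[0,0,0],[0,0,0],[0,0,0],[0,0,0]],"claw":[1,1,1,1,1,1,1,1,1,1]}'; python3 - <<'E'
from h import *
s=robot.observe();print(s['ee_pos'],s['ee_rot'],s['wrist_force'])
p=robot.get_image('wrist');save(p,'w6')
E
```

```text
t: 15.4
ee_pos: [0.5171, -0.1688, 0.0315]
ee_rot: [179.9, -0.4, 10.9]
wrist_force: [1.2, -0.3, -1.3]
width: -0.0
[ 0.51705729 -0.16879816  0.03150108] [179.8711856   -0.40569232  10.91556225] [ 1.17415488 -0.33635537 -1.32126879]
```

View pics/w6.png

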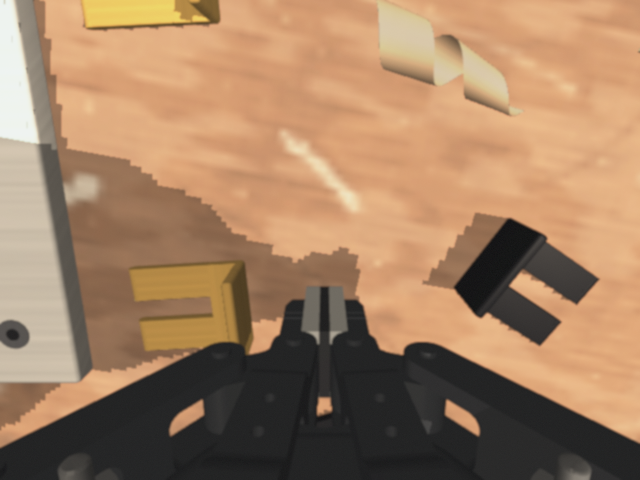

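```bash
python3 -m crank '{"dp":[[-0.002,0,-0.007],[0,0,0],[-0.0015,0.008,0],[-0.0015,0.008,0],[-0.0015,0.008,0],[-0.0015,0.008,0],[-0.0015,0.008,0],[-0.0015,0.008,0],[0,0,0],[0,0,0]],"twist":[[0,0,0],[0,0,0],[0,0,0],[0,0,0],[0,0,0],[0,0,0],[0,0,0],[0,0,0],[0,0,0],[0,0,0]],"claw":[1,1,1,1,1,1,1,1,1,1]}'; python3 - <<'E'
from h import *
s=robot.observe();print(s['ee_pos'],s['ee_rot'],s['wrist_force'])
p=robot.get_image('wrist');save(p,'w7')
E
```

```text
t: 16.7
ee_pos: [0.5053, -0.1165, 0.0242]
ee_rot: [179.9, -0.4, 11.0]
wrist_force: [-0.9, 0.0, -0.5]
width: -0.0001
[ 0.50528994 -0.11654775  0.02422619] [179.87341571  -0.42301277  10.99065245] [-0.88292799  0.00934317 -0.48327947]
```

View pics/w7.png

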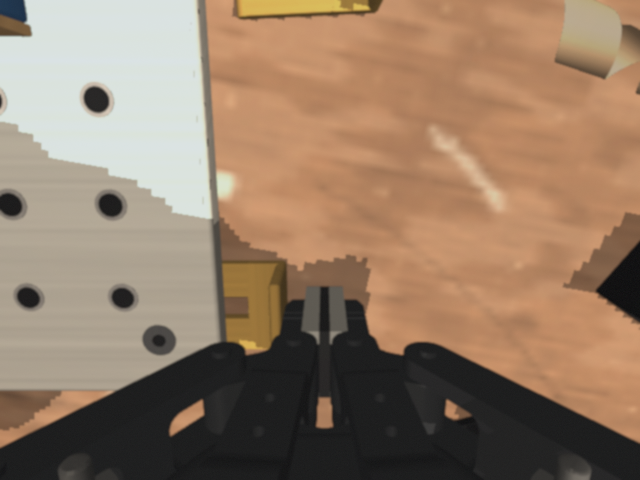

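```bash
python3 -m crank '{"dp":[[-0.0009,0.005,0],[-0.0009,0.005,0],[0,0,0],[0,0,0],[0,0,0],[0,0,0],[0,0,0],[0,0,0],[0,0,0],[0,0,0]],"twist":[[0,0,0],[0,0,0],[0,0,0],[0,0,0],[0,0,0],[0,0,0],[0,0,0],[0,0,0],[0,0,0],[0,0,0]],"claw":[1,1,1,1,1,1,1,1,1,1]}'; python3 - <<'E'
from h import *
s=robot.observe();print(s['ee_pos'],s['ee_rot'],s['wrist_force'])
d=np.array(s['ee_pos'])-[.495,-.063,0];print(d[:2]@[.982,.187],d[:2]@[-.187,.982])
p=robot.get_image('wrist');save(p,'w8')
E
```

```text
t: 18.0
ee_pos: [0.5033, -0.1066, 0.0241]
ee_rot: [179.9, -0.4, 10.9]
wrist_force: [-0.8, 0.9, -0.6]
width: -0.0001
[ 0.50334869 -0.10658375  0.02412414] [179.87391878  -0.41789308  10.91648354] [-0.83235161  0.8916648  -0.61168412]
4.825168643415521e-05 -0.04436044949210566
```

View pics/w8.png

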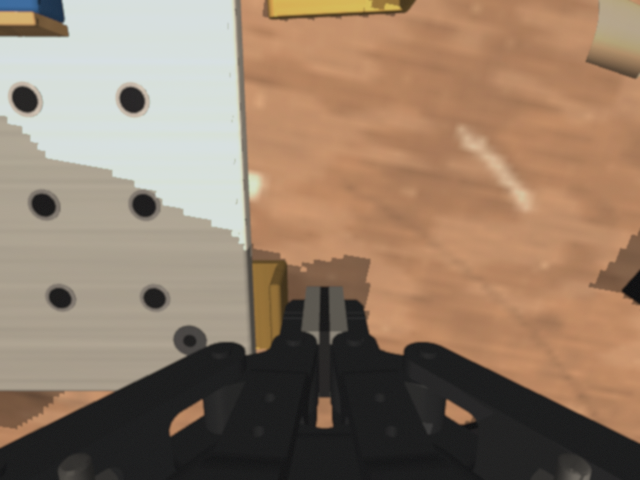

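```bash
python3 -m crank '{"dp":[[-0.0008,0.004,0],[0,0,0],[0,0,0],[-0.0002,0.001,0],[-0.0002,0.001,0],[0,0,0],[0,0,0],[0,0,0],[0,0,0],[0,0,0]],"twist":[[0,0,0],[0,0,0],[0,0,0],[0,0,0],[0,0,0],[0,0,0],[0,0,0],[0,0,0],[0,0,0],[0,0,0]],"claw":[1,1,1,1,1,1,1,1,1,1]}'; python3 - <<'E'
from h import *
s=robot.observe();print(s['ee_pos'],s['ee_rot'],s['wrist_force'])
d=np.array(s['ee_pos'])-[.495,-.063,0];print(d[:2]@[.982,.187],d[:2]@[-.187,.982])
p=robot.get_image('wrist');save(p,'w9')
q=wristcam(p,s);print(q['eye'],q['rotation'])
E
```

```text
t: 19.3
ee_pos: [0.5021, -0.1003, 0.0242]
ee_rot: [179.9, -0.4, 10.9]
wrist_force: [0.3, -1.1, -0.1]
width: -0.0002
[ 0.50208165 -0.10027365  0.02416138] [179.86598093  -0.41891655  10.9134023 ] [ 0.32066615 -1.09057874 -0.1214837 ]
-1.5996031781886734e-05 -0.037926993081925174
[ 0.56867269 -0.08717867  0.14959963] [ 1.64797375e+02 -1.57452746e-01 -7.90969394e+01]
```

View pics/w9.png

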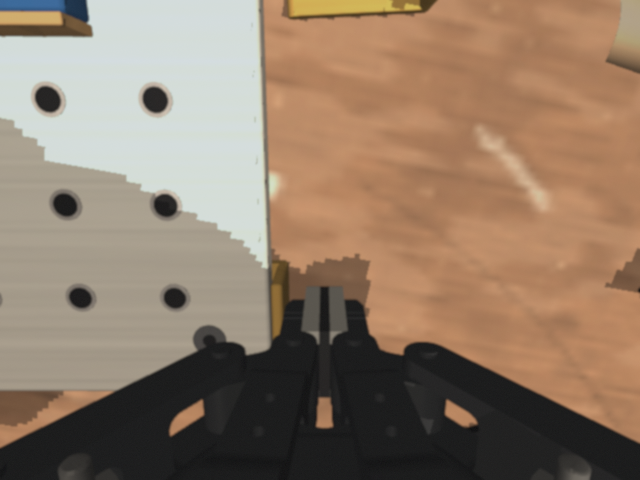

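```bash
python3 -m crank '{"dp":[[-0.0002,0.0012,0],[-0.0002,0.0012,0],[0,0,0],[0,0,0],[0,0,0],[0,0,0],[0,0,0],[0,0,0],[0,0,0],[0,0,0]],"twist":[[0,0,0],[0,0,0],[0,0,0],[0,0,0],[0,0,0],[0,0,0],[0,0,0],[0,0,0],[0,0,0],[0,0,0]],"claw":[1,1,1,1,1,1,1,1,1,1]}'; python3 - <<'E'
from h import *
F=[]
for i in range(4):
  s=robot.observe();p=robot.get_image('wrist');F.append(s['wrist_force'])
print(s['ee_pos'],s['ee_rot'],np.array(F).round(1).tolist())
d=np.array(s['ee_pos'])-[.495,-.063,0];print(d[:2]@[.982,.187],d[:2]@[-.187,.982])
save(p,'w10')
a=cv2.imread('pics/w9.png')[240:360,180:300];b=cv2.imread('pics/w10.png')[240:360,180:300]
cv2.imwrite('pics/c10.png',cv2.resize(np.hstack([a,b]),None,fx=3.3,fy=3.3,interpolation=cv2.INTER_CUBIC))
E
```

```text
t: 20.6
ee_pos: [0.5015, -0.0992, 0.0242]
ee_rot: [179.8, -0.4, 10.8]
wrist_force: [0.5, -2.1, 0.1]
width: 0.0002
[ 0.50151714 -0.09923725  0.02417449] [179.79046698  -0.39531121  10.83187451] [[0.5, -2.1, 0.1], [0.0, -2.3, -1.0], [0.1, -1.5, -0.5], [0.2, -1.3, 0.4]]
-0.00037653817051220645 -0.036803686642745186
```

View pics/c10.png

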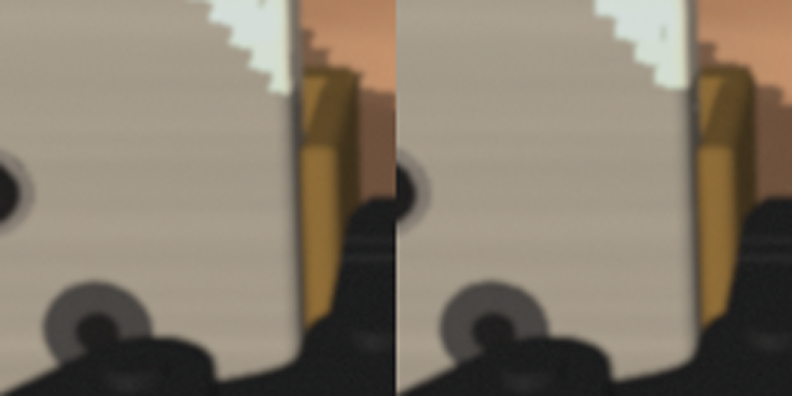

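```bash
python3 -m crank '{"dp":[[0.003,-0.015,0],[0.001,-0.005,0],[0,0,0.03],[0,0,0.04],[0,0,0.04],[0,0,0],[0,0,0],[0,0,0],[0,0,0],[0,0,0]],"twist":[[0,0,0],[0,0,0],[0,0,0],[0,0,0],[0,0,0],[0,0,0],[0,0,0],[0,0,0],[0,0,0],[0,0,0]],"claw":[1,1,1,1,1,1,1,1,1,1]}'; python3 - <<'E'
from h import *
s=robot.observe();p=robot.get_image('wrist');save(p,'w11');q=wristcam(p,s)
print(s['ee_pos'],s['ee_rot'],s['wrist_force'])
t=robot.get_image('top');save(t,'top11')
cv2.imwrite('pics/top11c.png',cv2.resize(cv2.imread('pics/top11.png')[130:330,170:430],None,fx=3,fy=3,interpolation=cv2.INTER_CUBIC))
E
```

```text
t: 22.05
ee_pos: [0.5041, -0.1222, 0.1343]
ee_rot: [180.0, -0.1, 10.7]
wrist_force: [-0.8, 0.4, -0.4]
width: -0.0001
[ 0.50406545 -0.12223385  0.13426476] [ 1.79961909e+02 -1.36561310e-01  1.07265785e+01] [-0.75959638  0.43147544 -0.41213547]
```

View pics/w11.png

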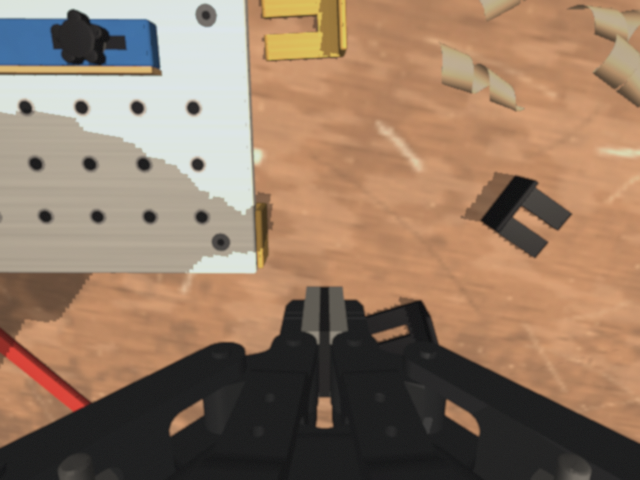

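View pics/top11c.png

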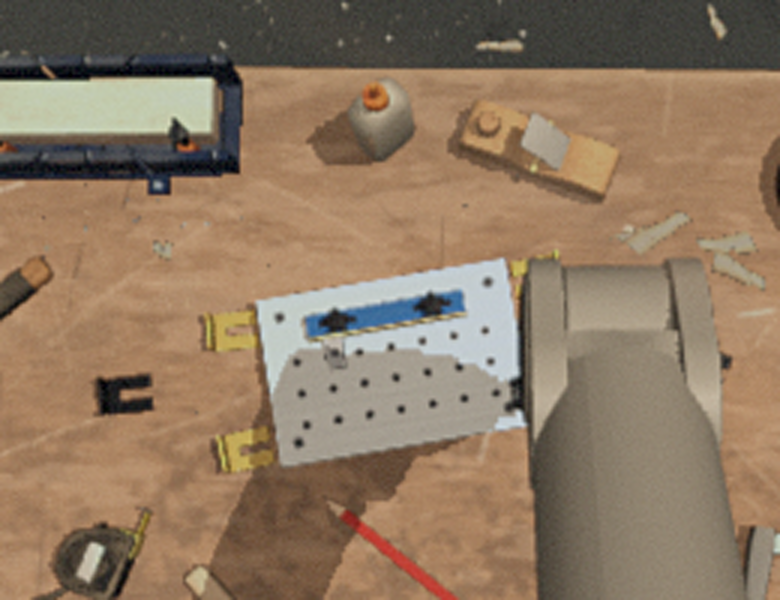

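```bash
python3 - <<'E'
from h import *
a=cv2.imread('pics/w11.png');cv2.imwrite('pics/w11c.png',cv2.resize(a[190:280,190:300],None,fx=7,fy=6.6,interpolation=cv2.INTER_CUBIC))
# plate shift top
A=cv2.imread('pics/top0.png',0).astype(np.float32);B=cv2.imread('pics/top11.png',0).astype(np.float32)
for n,(r0,r1,c0,c1) in dict(fl=(228,244,256,270),fence=(226,244,272,325),wood=(300,330,170,240)).items():
    print(n,cv2.phaseCorrelate(A[r0:r1,c0:c1].copy(),B[r0:r1,c0:c1].copy(),cv2.createHanningWindow((c1-c0,r1-r0),cv2.CV_32F)))
E
```

```text
fl ((0.2597916291418665, -0.49020707638366545), 1.0154937793811163)
fence ((-0.10855040621089884, -0.030904594811655528), 0.8605344055120837)
wood ((0.029985437375913193, -0.02528375858478782), 1.0112283051013946)
```

View pics/w11c.png

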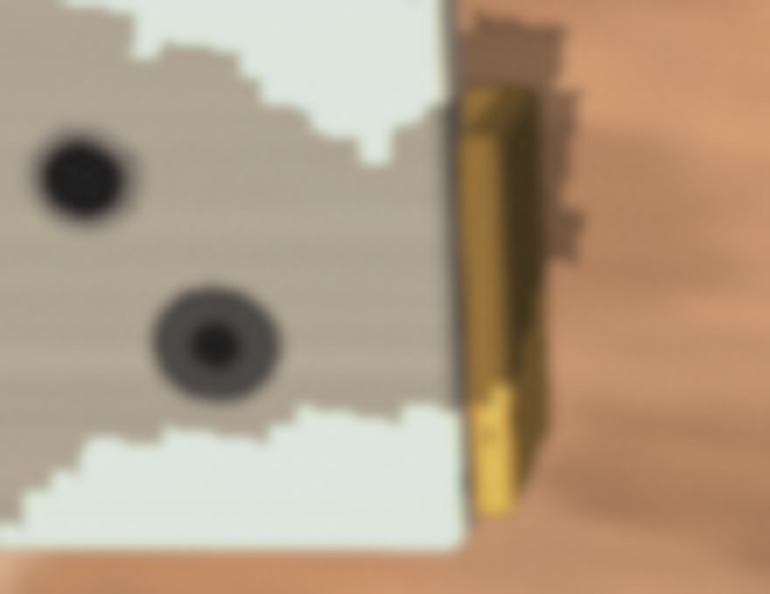

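```bash
python3 - <<'E'
from h import *
A=cv2.imread('pics/w9.png',0).astype(np.float32);B=cv2.imread('pics/w10.png',0).astype(np.float32);
for n,(r0,r1,c0,c1) in dict(plate=(80,220,20,250),bench=(80,220,290,600),screw=(320,350,185,240),tab=(258,300,262,300)).items():
    w=cv2.createHanningWindow((c1-c0,r1-r0),cv2.CV_32F);print(n,cv2.phaseCorrelate(A[r0:r1,c0:c1].copy(),B[r0:r1,c0:c1].copy(),w))
p=robot.get_image('wrist');s=robot.observe();q=wristcam(p,s)
f=lambda u,v,z:onz(q,190+u/7,190+v/6.6,z)
c=f(216,344,.029);a=np.radians(10.8);X=np.array([np.cos(a),np.sin(a),0]);Y=np.array([-X[1],X[0],0])
print('corner',c)
for n,u,v,z in(('top in far',463,130,.026),('top in near',477,512,.026),('top out far',502,135,.026),('top out near',515,512,.026),('edge far',450,130,.029),('edge near',463,540,.029),('foot out far',538,92,0),('foot out near',545,430,0)):
    d=f(u,v,z)-c;print(n,(d@X*1e3).round(1),(d@Y*1e3).round(1))
E
```

```text
plate ((0.5728026839107656, -0.538733751486248), 0.8804260317926054)
bench ((2.8783379291458004, -1.186057120612503), 0.927748646421565)
screw ((0.02940864690058831, -0.3383481872895988), 0.8809544224209256)
tab ((0.11221996679311985, 0.33227872832120653), 0.9119589975145128)
corner [ 0.49456019 -0.0627193   0.029     ]
top in far 18.7 -21.1
top in near -16.9 -20.6
top out far 18.3 -24.3
top out near -16.9 -23.9
edge far 19.3 -20.5
edge near -18.5 -19.8
foot out far 17.1 -23.8
foot out near -17.5 -23.1
```

```bash
python3 -m crank '{"dp":[[-0.004,0.028,0],[-0.004,0.028,0],[0,0,-0.02],[0,0,-0.03],[0,0,-0.015],[0,0,-0.005],[0,0,0],[0,0,0],[0,0,0],[0,0,0]],"twist":[[0,0,0],[0,0,0],[0,0,0],[0,0,0],[0,0,0],[0,0,0],[0,0,0],[0,0,0],[0,0,0],[0,0,0]],"claw":[1,1,1,1,1,1,1,1,1,1]}'
```

```text
t: 23.45
ee_pos: [0.4981, -0.0649, 0.0654]
ee_rot: [179.9, -0.4, 10.7]
wrist_force: [0.8, 0.9, -0.4]
width: 0.0
```

```bash
python3 -m crank '{"dp":[[-0.003,0.0025,0],[0,0,0],[0,0,-0.012],[0,0,0],[0,0,-0.003],[0,0,-0.002],[0,0,-0.002],[0,0,-0.002],[0,0,-0.002],[0,0,-0.001]],"twist":[[0,0,0],[0,0,0],[0,0,0],[0,0,0],[0,0,0],[0,0,0],[0,0,0],[0,0,0],[0,0,0],[0,0,0]],"claw":[1,1,1,1,1,1,1,1,1,1]}'; python3 - <<'E'
from h import *
s=robot.observe();print(s['ee_pos'],s['ee_rot'],s['wrist_force'])
E
```

```text
t: 24.7
ee_pos: [0.4948, -0.0623, 0.0455]
ee_rot: [179.7, -0.4, 10.7]
wrist_force: [-8.1, 1.7, 19.7]
width: -0.0001
[ 0.49481597 -0.06233024  0.04554876] [179.68547423  -0.42581727  10.65471104] [-8.10554046  1.72187627 19.67186402]
```

```bash
python3 -m crank '{"dp":[[0,0,0.002],[0,0,0],[0,0,-0.002],[-0.0003,0,-0.002],[-0.0003,0,-0.002],[-0.0003,0,-0.002],[-0.0003,0,-0.002],[-0.0003,0,-0.0015],[-0.0003,0,-0.0015],[-0.0003,0,-0.0015]],"twist":[[0,0,0],[0,0,0],[0,0,0],[0,0,0],[0,0,0],[0,0,0],[0,0,0],[0,0,0],[0,0,0],[0,0,0]],"claw":[1,1,1,1,1,1,1,1,1,1]}'; python3 - <<'E'
from h import *
for i in range(6):
  s=robot.observe();print(s['t'],s['ee_pos'].round(5),s['wrist_force'].round(1));p=robot.get_image('wrist')
save(p,'w12')
E
```

```text
t: 25.95
ee_pos: [0.4952, -0.0623, 0.0453]
ee_rot: [179.3, -0.7, 10.6]
wrist_force: [-13.9, 1.9, 49.8]
width: -0.0003
25.95 [ 0.49519 -0.06233  0.04532] [-13.9   1.9  49.8]
26.0 [ 0.49517 -0.06232  0.04533] [-14.6   1.5  49.7]
26.05 [ 0.49516 -0.06232  0.04532] [-14.5   1.   49.2]
26.1 [ 0.49515 -0.06231  0.0453 ] [-14.5   2.4  48.8]
26.15 [ 0.49516 -0.06234  0.04532] [-15.4   1.4  49.2]
26.2 [ 0.49514 -0.06233  0.0453 ] [-14.5   1.6  50.6]
```

View pics/w12.png

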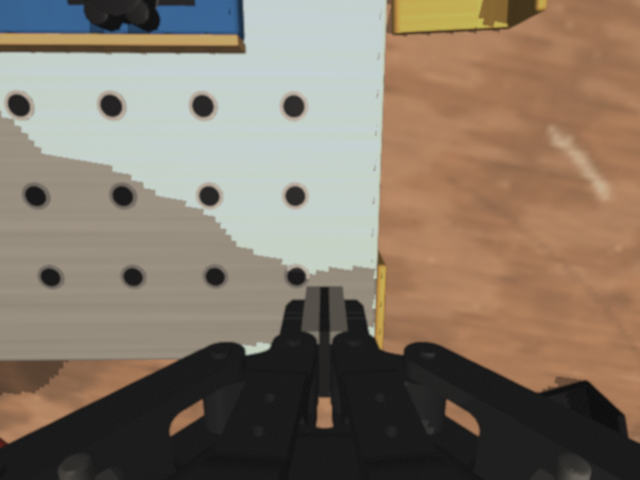

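```bash
python3 -m crank '{"dp":[[0,0,0.0005],[0,0,0],[0,0,0],[0,0,0],[0,0,-0.0005],[0,0,-0.0005],[0,0,-0.0005],[0,0,-0.0005],[0,0,-0.0005],[0,0,-0.0005]],"twist":[[0,0,0],[0,0,0],[0,0,0],[0,0,0],[0,0,0],[0,0,0],[0,0,0],[0,0,0],[0,0,0],[0,0,0]],"claw":[1,1,1,1,1,1,1,1,1,1]}'; python3 - <<'E'
from h import *
for i in range(10):
  s=robot.observe();print(s['t'],s['ee_pos'].round(5),s['ee_rot'].round(2),s['wrist_force'].round(1));p=robot.get_image('wrist')
save(p,'w13')
E
```

```text
t: 27.5
ee_pos: [0.4953, -0.0623, 0.0456]
ee_rot: [179.2, -0.7, 10.6]
wrist_force: [-5.1, 1.2, 21.5]
width: -0.0
27.5 [ 0.49526 -0.06231  0.04559] [179.16  -0.66  10.6 ] [-5.1  1.2 21.5]
27.55 [ 0.49522 -0.06233  0.04557] [179.16  -0.66  10.6 ] [-6.2  1.5 21.5]
27.6 [ 0.49525 -0.06233  0.04556] [179.16  -0.66  10.6 ] [-5.2  1.  20.6]
27.65 [ 0.49522 -0.06232  0.04555] [179.16  -0.66  10.6 ] [-6.5  0.6 22.3]
27.7 [ 0.49524 -0.06234  0.04556] [179.16  -0.66  10.6 ] [-7.   1.  21.5]
27.75 [ 0.49522 -0.06231  0.04556] [179.16  -0.66  10.6 ] [-5.7  1.2 21.3]
27.8 [ 0.49522 -0.06232  0.04557] [179.16  -0.66  10.6 ] [-6.6 -0.4 21.5]
27.85 [ 0.49522 -0.06232  0.04555] [179.16  -0.65  10.6 ] [-6.   0.9 21.7]
27.9 [ 0.49523 -0.06232  0.04557] [179.16  -0.66  10.6 ] [-5.4  0.6 20.9]
27.95 [ 0.49518 -0.06232  0.04555] [179.16  -0.65  10.6 ] [-5.8  0.5 21.3]
```

```bash
python3 - <<'E'
from h import *
t=robot.get_image('top');save(t,'top14')
A=cv2.imread('pics/top0.png',0).astype(np.float32);B=cv2.imread('pics/top14.png',0).astype(np.float32)
for n,(r0,r1,c0,c1) in dict(shimFL=(230,250,234,256),shimNL=(270,292,238,260),plateleft=(228,288,250,275)).items():
    print(n,cv2.phaseCorrelate(A[r0:r1,c0:c1].copy(),B[r0:r1,c0:c1].copy(),cv2.createHanningWindow((c1-c0,r1-r0),cv2.CV_32F)))
cv2.imwrite('pics/top14c.png',cv2.resize(cv2.imread('pics/top14.png')[130:330,170:430],None,fx=3,fy=3,interpolation=cv2.INTER_CUBIC))
E
```

```text
shimFL ((-0.11723291425165705, 0.14731504712645638), 0.9382538288831711)
shimNL ((0.6106849026343237, 0.19987518773380586), 0.7231473368075159)
plateleft ((0.28076764421956923, -0.3165406264573427), 0.7765374132792155)
```

View pics/top14c.png

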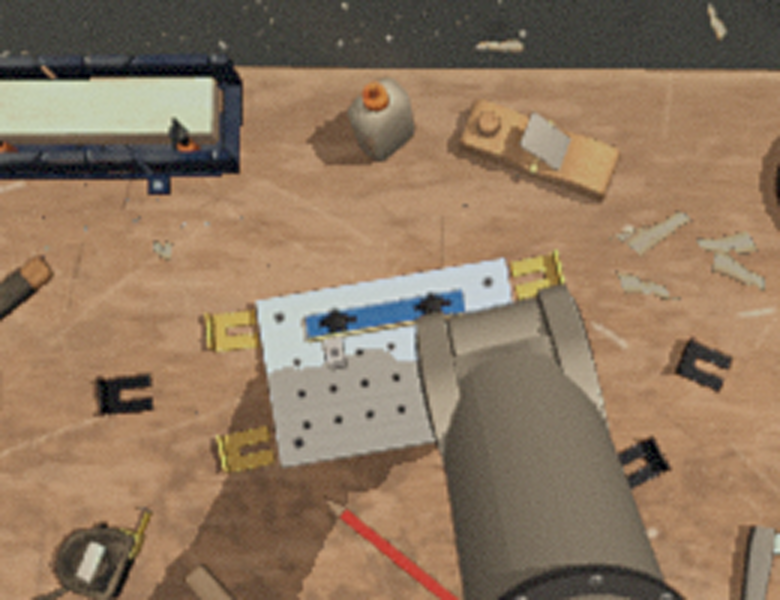

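The top view shows the plate's left side, the three other shims and the black look-alikes where they were at the start. The small shifts measured fall where the arm's shadow now lies.

```bash
python3 - <<'E'
from station import robot
print(robot.observe()['wrist_force']);print(robot.sign_off())
E
```

```text
[-6.42654726  1.57862953 22.10731192]
the job is handed in; nothing more can be done
None
```

The near right corner was the one that gave. Its shim is now pushed home, and I handed the job in at about 28 s with the fingers still pressing there at about 22 N.

- **Finding the corner:** The near right corner went down about 4.5 mm, springy at about 4 N, before it stopped hard. The far right corner was solid at full height under about 6 N. I did not press the two left corners, because only one corner lacks a disc and the dip was clear.
- **Pushing the shim:** The tab is against the plate's edge. Its outer face measured about 24 mm from the corner screw, centred to within about 1 mm.
- **Final press:** The corner held within about 0.3 mm of 45.5 mm TCP height from 20 N up to 50 N. Before the shim it went down to 41.6 mm. The 50 N was a brief overshoot, which I eased off.
- **Checks that disagreed:** The wrist camera suggests the plate moved up to 0.9 mm at the last push, while the top camera suggests about 0.3 mm. In the last top picture, shifts of up to about 0.6 pixel at the near left shim and the plate's left edge fall in the arm's new shadow, so I did not count them as movement.
- **Everything else:** The other three shims, the black look-alikes and the bystander objects visible in that picture look unmoved.

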